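# Reset the lathe's tripped breaker under its push-latch cover

### The arm

A 6-joint arm with a two-finger parallel gripper is mounted at the origin on the work surface. World frame = base frame: x ahead of the robot, y to its left, z up, the work surface at z = 0. Lengths are in m, angles in rad, forces in N, time in s.
With the tool pointing down it reaches from about 0.35 to 0.925 m from the base axis. Payload 6.4 kg.
Tool frame: the origin (TCP) lies midway between the tips of the shut fingers; the grasp point (between the pads) lies 19 mm behind it; z points along the fingers, x is the direction in which the jaws open and shut, and the axes are right-handed (so a half turn about z gives the same grasp; the last joint's range is limited). The gripper opens to 94 mm and grips with 3 to 60 N. Pads are 16 mm wide; open, the fingers measure 119 mm over their backs; the gripper's body (75 mm by 177 mm) begins 78 mm behind the grasp point.
Start: joints at [-1.381, 0.245, 1.558, -0, 1.339, -0.174], TCP at [0.231, -0.607, 0.178] pointing down, gripper open.
Joint ranges: [-3.13, 3.13], [-1.02, 2.26], [0.13, 2.54], [-0.95, 4.09], [0.21, 2.88], [-2.74, 2.74]. Speed limits (rad/s): [2.57, 2.57, 3.14, 3.14, 3.14, 3.14].

### API

Orientations are given as a unit quaternion [x, y, z, w].
In Python, from plant import arm gives the robot as it stands.
- The arm moves only by the tool carry_out, never from a script. Its argument "plan" is a list of rows, each a list of 7 numbers: the shift along the tool's x, y, z in cm, then the turn, a rotation vector about the tool's x, y, z in rad, then the finger opening in cm, from 0 to 9.4. In form: [[dx, dy, dz, rx, ry, rz, grip], ...]. A call has 1 to 12 rows; each row shifts and turns the commanded pose from where the row before left it, along the tool's axes as they then stand; what a row does not reach is not made up. A row lasts 1/12 s, in which the tool goes at most 41.7 mm and 7.16 degrees, less where a joint would pass 70% of its speed; a pose out of reach is approached as far as the arm can. A call is refused whole if a number of a shift passes 4.17 or a number of a turn 0.125, either way. A call with a gripper value outside its range is refused whole. The fingers move at their own pace and stop on an object; "grip_force" is the grip in N (left out, the last holds). Time passes only in rows, so rows that do not move let the fingers close. It gives the time, the measured TCP pose, the force and the opening at its end, in the units of the state.
- arm.get_state(): the state, without advancing time (a new reading comes with each control period).
- arm.grab_frame(name): name is "scene" or "top" or "wrist"; returns a dict with "color" (480x640x3 uint8, red, green, blue), "K" (3x3 intrinsics, pixels), "k1" (the pictures are not rectified: a ray, as slopes to the right and down, at radius r is drawn at 1 + k1 r^2 times it, then the intrinsics apply), "rvec" (rotation vector, rad) and "tvec" (3), from world to camera coordinates, as OpenCV has them. Camera axes: x right, y down, z forward; pixel columns grow to the right and rows downward; lengths in m; the calibration is good to about 2 mm. A picture is of the moment at which its call begins. There is no depth.
- arm.close_job(): hands the job in, once; it reports no verdict.
The state is a dict: "t": time; "qpos": joint angles; "joint_velocities": joint speeds; "joint_efforts": joint torques, N m; "tool_pos": TCP position; "tool_rot": TCP orientation; "wrist_force": force on the tool from outside, world axes, zero at the start; "moment": the same for the moment, N m; "gripper_width": opening from 0.0 (shut) to 1.0 (fully open).
Only numpy, scipy, OpenCV 4.12 (cv2) and the standard library are available. Lean on these libraries where they do the work, as an engineer would, in place of code of your own. Each camera call takes 0.05 s, during which the arm holds its last target. There are 200 camera calls.

### The job

The lathe's breaker has tripped: press the cover of its control box and let go so that it pops open, push the one breaker button that stands proud all the way in, then push the cover down again and press it until it latches shut and stays level when you let go. Work only by pushing with the fingertips or the outside of the fingers: do not grip the cover or pick anything up, do not press the start or stop button, and leave everything else on the bench where it is.

Things in the scene. Friction and masses are not known exactly. Their poses are not given: they have to be found in the camera images.
- control_box: grey steel control box of the lathe, screwed down, 200 (x) by 190 (y) by 90 mm high; origin: centre of its underside on the bench; +x to the back (hinge side), +y left, z up. Sloping front panel (x -100 to -44 mm) with a dial and two buttons; behind it an open-topped compartment (x -38 to 92, y -88 to 88 mm, rim 90 mm high) closed by the cover
- cover (a joint): hinge angle of the flat grey cover (124 mm from hinge to free front edge, 171 wide, 6 thick): 0 latched, level with the rim; 1.85 open, leaning a little back past upright, its edge 206 mm above the bench. Push-push catch: pressed to its stop (-0.042, about 5 mm down at the free edge) and let go, a spring swings it fully open in 1 to 1.5 s: keep clear. A half press may do nothing
- cover_press (a point): the spot to press, marked by a thin round black pad 24 mm across, on the cover's outer face and centre line, 104 mm from the hinge axis, 20 mm from the free edge; moves with the cover. About 3 N here brings the cover to its stop, 5 to 10 N is plenty. To shut: push the outer face over and down (2 to 3 N at this spot), press to the stop, let go; it then stays level
- cover_hinge (a point): middle of the cover's hinge axis, 87 mm above the bench, 88 mm behind the box's origin; the axis runs along the box's y. The shut cover reaches from it towards the box's -x, its outer face 3 mm above the axis. It does not move with the cover
- cover_inside: inner face of the cover (underside when shut; looks to the operator when open); not to be gripped. A black catch block 23 mm wide and 8 mm thick stands 32 mm out of it, midway along the free edge, 1 mm in from it. Origin on the hinge axis
- breaker_1 (a joint): travel of the push button of the TRIPPED breaker: 0 standing proud (tripped), 0.010 m fully in (set). It needs about 4 to 5 N and stays where it is pushed.
- breaker_1_top (a point): centre of the top of that round grey button, 16 mm across; 78 mm above the bench when proud, 68 mm when in. The three breakers stand in a row along the box's y, 50 mm apart, the middle one on the cover's centre line, 83 mm in front of the hinge axis; which breaker has which place varies
- breaker_2 (a joint): travel of the push button of a breaker that is in order and already in: 0 standing proud (tripped), 0.010 m fully in (set). It needs about 4 to 5 N and stays where it is pushed.
- breaker_2_top (a point): centre of the top of that round grey button, 16 mm across; 78 mm above the bench when proud, 68 mm when in. The three breakers stand in a row along the box's y, 50 mm apart, the middle one on the cover's centre line, 83 mm in front of the hinge axis; which breaker has which place varies
- breaker_3 (a joint): travel of the push button of a breaker that is in order and already in: 0 standing proud (tripped), 0.010 m fully in (set). It needs about 4 to 5 N and stays where it is pushed.
- breaker_3_top (a point): centre of the top of that round grey button, 16 mm across; 78 mm above the bench when proud, 68 mm when in. The three breakers stand in a row along the box's y, 50 mm apart, the middle one on the cover's centre line, 83 mm in front of the hinge axis; which breaker has which place varies
- stop_button (a joint): travel of the large mushroom stop button (34 mm across) on the left of the sloping front panel, 0 out, 0.006 in; not to be pressed
- start_button (a joint): travel of the small start button (24 mm across) in the middle of the sloping front panel, 0 out, 0.006 in; not to be pressed
- baluster: turned wooden baluster sample, 50 mm wide, 135 mm tall, upright; origin under its centre; bystander
- wax_jar: jar of polishing wax, 68 mm across, 60 mm tall, upright; origin under its centre; bystander
- gouge: long turning gouge lying flat to the right of the box, 380 mm long, 31 mm high; origin on the bench under it, near the ferrule; wooden handle to its own -x, steel to +x; bystander
- chuck_key: steel T-shaped chuck key lying flat, 86 x 85 x 15 mm; origin on the bench under the crossing of its bars; bystander
- faceplate: round dark steel faceplate with a hub, 96 mm across, 30 mm high; origin under its centre; bystander
- bowl_blank: round dark wooden bowl blank, 140 mm across, 50 mm high; origin under its centre; bystander

How it is judged:
By the outcome, as a careful person would: the job done as asked, in the order asked, and still so for the second after the job is handed in, with the robot touching nothing.
It also fails if it takes over 51 s, if anything falls off the work surface, if the arm or the gripper's body presses on something with over 40 N, if the wrist force passes 120 N, or if a joint passes its speed limit or range.

## Working session

There is one attempt and no reset: what is moved stays moved. The work goes in short steps, Python scripts to look and compute and a tool call to move; the robot and the scene stay as the last step left them, time stands still between calls to the robot, and variables do not carry over. Pictures are saved under pics/ and viewed, about 8 in all and at most 12, crops included, and the job is handed in when it is done.

Besides the shell and the picture viewer there is one more tool, called after "Emit:" by a JSON object that holds its "name" and its "arguments". carry_out: Moves the arm, as the interface text tells. Its arguments: {"type":"object","properties":{"plan":{"type":"array","items":{"type":"array","items":{"type":"number"}}},"grip_force":{"type":"number"}},"required":["plan"]}

```bash
mkdir -p pics; ls; cat > h.py <<'E'
import numpy as np, cv2, json
from plant import arm
from scipy.spatial.transform import Rotation as R
def snap(n,f):
    g=arm.grab_frame(n); cv2.imwrite('pics/'+f+'.png',g['color'][:,:,::-1])
    np.savez('pics/'+f+'.npz',**{k:np.array(g[k]) for k in('K','k1','rvec','tvec')}); return g
def ray(g,u,v):
    K=np.array(g['K']); d=np.array([(u-K[0,2])/K[0,0],(v-K[1,2])/K[1,1]]); p=d.copy()
    for _ in range(20): p=d/(1+float(g['k1'])*(p@p))
    Rm=cv2.Rodrigues(np.array(g['rvec'],float))[0]; t=np.array(g['tvec'],float).ravel()
    return -Rm.T@t, Rm.T@np.array([p[0],p[1],1])
def atz(g,u,v,z):
    c,d=ray(g,u,v); return c+d*(z-c[2])/d[2]
def proj(g,P):
    Rm=cv2.Rodrigues(np.array(g['rvec'],float))[0]; c=Rm@np.array(P,float)+np.array(g['tvec'],float).ravel()
    s=c[:2]/c[2]; s=s*(1+float(g['k1'])*(s@s)); K=np.array(g['K']); return K[0,0]*s[0]+K[0,2],K[1,1]*s[1]+K[1,2]
E
python3 - <<'E'
from h import *
for n in('top','scene'): 
    g=snap(n,n+'0'); c,d=ray(g,320,240); print(n,c,d,g['k1'])
s=arm.get_state(); print(s)
E
```

```text
pics
top [0.36959726 0.04358818 1.04701668] [ 0.18053272  0.00793227 -0.98357278] -0.077995693108774
scene [ 0.93538961 -0.52783512  0.58617682] [-0.4319546  0.6714749 -0.6022653] 0.016002959611703643
{'t': 0.1, 'qpos': array([-1.38110897e+00,  2.45750498e-01,  1.55889024e+00, -1.35484975e-05,
        1.33873064e+00, -1.74080715e-01]), 'joint_velocities': array([ 0.00046773, -0.00181682, -0.00315567,  0.00109446,  0.00094376,
       -0.00128877]), 'joint_efforts': array([ 9.60670222e-04, -4.16916668e+01, -3.15524089e+01,  6.87478250e-02,
        3.09873722e-02, -4.96293524e-05]), 'tool_pos': array([ 0.23116696, -0.60686023,  0.17655262]), 'tool_rot': array([ 8.23346858e-01, -5.67537805e-01, -6.38383852e-04, -6.19248206e-04]), 'wrist_force': array([ 0.03706548, -0.10421079,  0.30179821]), 'moment': array([ 0.0144261 ,  0.01203572, -0.0054117 ]), 'gripper_width': 0.9979053692876223}
```

View pics/top0.png

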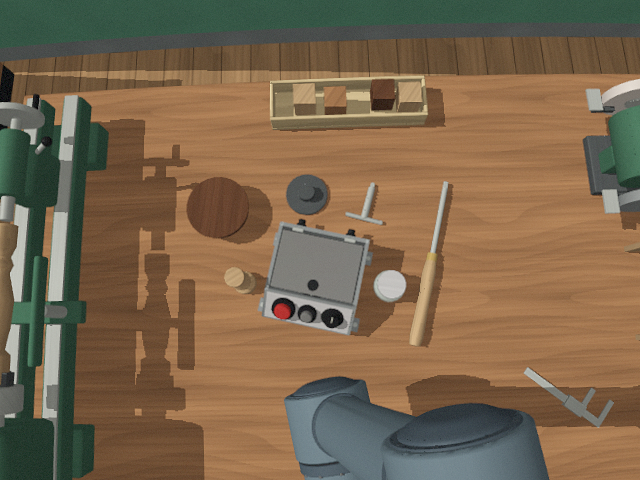

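View pics/scene0.png

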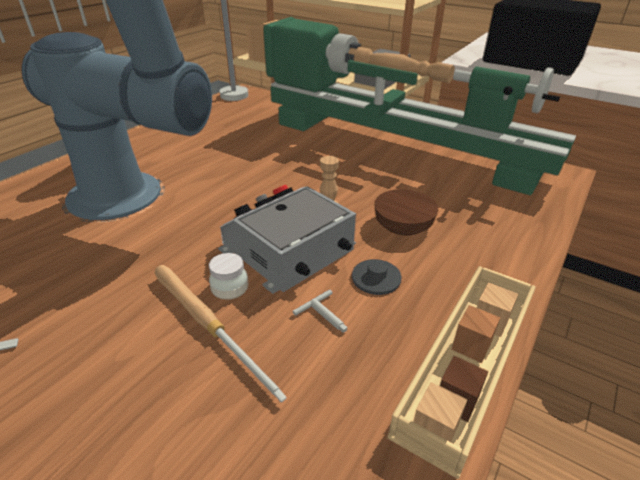

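The top view shows the box, with the pad at about (313,285), hinge side towards the top of the picture, and stop/start/dial at about (283,310)/(307,314)/(332,318). The scene view confirms the cover is shut. I'll take one enlarged crop for the corners.

```bash
python3 - <<'E'
from h import *
im=cv2.imread('pics/top0.png')[210:345,250:385]
cv2.imwrite('pics/c1.png',cv2.resize(im,None,fx=4.4,fy=4.4,interpolation=cv2.INTER_CUBIC))
g=np.load('pics/top0.npz')
for p in [(313,285)]: print(atz(g,*p,.09))
E
```

```text
[0.45256657 0.06851305 0.09      ]
```

View pics/c1.png

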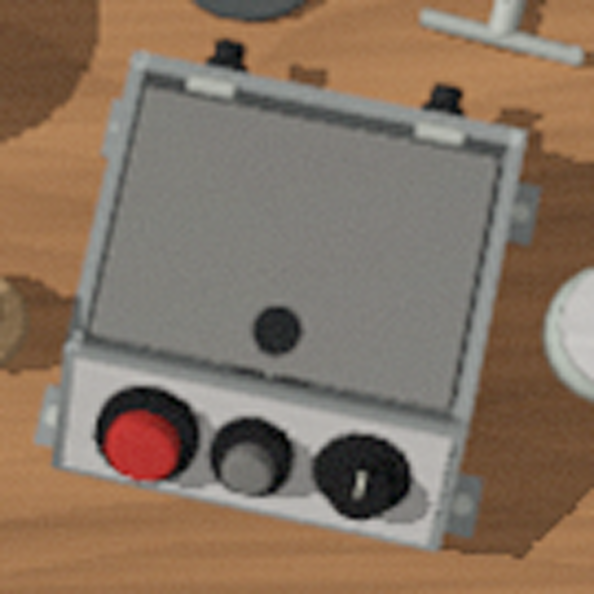

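The crop shows the rim's back corners at (138,55) and (523,130), its front corners at (70,345) and (465,423), and the pad at (277,330). Next I fit the pose.

```bash
python3 - <<'E'
from h import *
from scipy.optimize import least_squares
g=np.load('pics/top0.npz')
ob=np.array([(138,55),(523,130),(70,345),(465,423),(277,330)])/4.4+[250,210]-0.5+0.5/4.4
L=np.array([(.1,.095,.09),(.1,-.095,.09),(-.044,.095,.09),(-.044,-.095,.09),(-.016,0,.09)])
def W(p,l): c,s=np.cos(p[2]),np.sin(p[2]); return np.array([p[0]+c*l[0]-s*l[1],p[1]+s*l[0]+c*l[1],l[2]])
f=lambda p:np.concatenate([np.array(proj(g,W(p,l)))-o for l,o in zip(L,ob)])
r=least_squares(f,[.47,.06,0]); p=r.x; print(p,np.degrees(p[2]),r.fun.round(2))
np.save('box.npy',p)
for n,l in dict(pad=(-.016,0,.09),hinge=(.088,0,.087),b0=(.005,0,.078),bL=(.005,.05,.078),bR=(.005,-.05,.078)).items(): print(n,W(p,l).round(4))
# start tool rot
s=arm.get_state(); M=R.from_quat(s['tool_rot']).as_matrix(); print(M.round(3))
for n,uv,z in [('bal',(237,275),.135),('jar',(390,284),.06),('bowl',(218,207),.05)]: print(n,atz(g,*uv,z))
gs=np.load('pics/scene0.npz'); print('pad scene', proj(gs,W(p,L[4])))
E
```

```text
[ 0.46948873  0.0648724  -0.23377985] -13.394598871339921 [-1.2  -1.23  0.79 -0.58 -0.9   0.38  0.88  1.54  0.38 -0.28]
pad [0.4539 0.0686 0.09  ]
hinge [0.5551 0.0445 0.087 ]
b0 [0.4744 0.0637 0.078 ]
bL [0.4859 0.1124 0.078 ]
bR [0.4628 0.0151 0.078 ]
[[ 0.356 -0.935 -0.   ]
 [-0.935 -0.356  0.002]
 [-0.002 -0.    -1.   ]]
bal [0.47285419 0.21574587 0.135     ]
jar [ 0.45189515 -0.09233315  0.06      ]
bowl [0.63425582 0.27409078 0.05      ]
pad scene (np.float64(278.9654610966801), np.float64(208.05774833974823))
```

Emit:
{"name": "carry_out", "arguments": {"plan": [[0,0,0,0,0,0.12,0],[0,0,0,0,0,0.12,0],[0,0,0,0,0,0.12,0],[0,0,0,0,0,0.12,0],[0,0,0,0,0,0.12,0],[-2,-0.17,0,0,0,0,0],[-3.9,-0.33,0,0,0,0,0],[-3.9,-0.33,0,0,0,0,0],[-3.9,-0.33,0,0,0,0,0],[-3.9,-0.33,0,0,0,0,0],[-3.9,-0.33,0,0,0,0,0],[-3.9,-0.33,0,0,0,0,0]], "grip_force": 20}}

```text
t: 1.1
tool_pos: [0.3117, -0.3634, 0.177]
tool_rot: [-0.619, 0.786, 0.0, 0.0]
wrist_force: [0.6, -0.2, 0.9]
gripper_width: 0.183
```

Emit:
{"name": "carry_out", "arguments": {"plan": [[-3.9,-0.33,0,0,0,0,0],[-3.9,-0.33,0,0,0,0,0],[-3.9,-0.33,0,0,0,0,0],[-3.9,-0.33,0,0,0,0,0],[-3.9,-0.33,0,0,0,0,0],[-3.9,-0.33,0,0,0,0,0],[-3.9,-0.33,0,0,0,0,0],[-3.9,-0.33,0,0,0,0,0],[-3.9,-0.33,0,0,0,0,0],[-3.9,-0.33,0,0,0,0,0],[-3.9,-0.33,0,0,0,0,0],[-2,-0.2,0,0,0,0,0]]}}

```text
t: 2.1
tool_pos: [0.454, 0.0655, 0.1773]
tool_rot: [-0.62, 0.784, 0.0, 0.0]
wrist_force: [0.7, -0.6, -0.8]
gripper_width: 0.003
```

```bash
cat >> h.py <<'E'
def st():
    p=np.load('box.npy'); s=arm.get_state(); t=s['tool_pos']; c,n=np.cos(p[2]),np.sin(p[2]); d=t[:2]-p[:2]
    M=R.from_quat(s['tool_rot']).as_matrix(); B=np.array([[c,n,0],[-n,c,0],[0,0,1]])
    print('t',round(s['t'],2),'box mm',(1e3*np.array([c*d[0]+n*d[1],-n*d[0]+c*d[1],t[2]])).round(1),'F',s['wrist_force'].round(2),'grip',round(s['gripper_width'],2)); print((B@M).round(3)); print(s['qpos'].round(2))
E
python3 - <<'E'
from h import *
st(); snap('wrist','w1')
E
```

```text
t 2.1 box mm [-15.2  -3.  177.3] F [ 0.69 -0.64 -0.81] grip 0.0
[[ 0.001 -1.    -0.   ]
 [-1.    -0.001  0.001]
 [-0.001  0.    -1.   ]]
[-0.11 -0.22  2.03  0.    1.33  1.7 ]
```

View pics/w1.png

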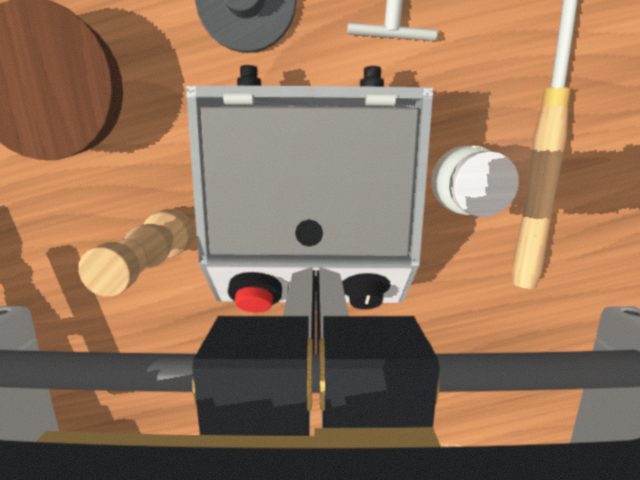

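The wrist view shows the pad at (309,233), the rim's back corners at (189,88) and (432,88), and its front corners at (206,262) and (421,262). This view is closer, so I refine the pose from it.

```bash
python3 - <<'E'
from h import *
from scipy.optimize import least_squares
g=np.load('pics/w1.npz')
L=[(-.016,0,.09),(.1,.095,.09),(.1,-.095,.09)]; ob=[(309,233),(188,88),(433,88)]
def W(p,l): c,s=np.cos(p[2]),np.sin(p[2]); return np.array([p[0]+c*l[0]-s*l[1],p[1]+s*l[0]+c*l[1],l[2]])
f=lambda p:np.concatenate([np.array(proj(g,W(p,l)))-o for l,o in zip(L,ob)])
r=least_squares(f,np.load('box.npy')); print(r.x,r.fun.round(2)); np.save('box.npy',r.x); st()
E
```

```text
[ 0.47052144  0.06781377 -0.23742436] [ 0.88  0.9  -1.41 -0.76  0.58  0.13]
t 2.15 box mm [-15.4  -4.8 177.3] F [-0.74  1.1  -0.08] grip 0.0
[[ 0.006 -1.    -0.001]
 [-1.    -0.006  0.002]
 [-0.002  0.001 -1.   ]]
[-0.1  -0.22  2.03  0.    1.33  1.7 ]
```

Emit:
{"name": "carry_out", "arguments": {"plan": [[-0.4,0,2,0,0,0,0],[0,0,2.5,0,0,0,0],[0,0,2,0,0,0,0],[0,0,1.2,0,0,0,0],[0,0,0.4,0,0,0,0],[0,0,0,0,0,0,0],[0,0,0.2,0,0,0,0],[0,0,0.2,0,0,0,0],[0,0,0.2,0,0,0,0],[0,0,0,0,0,0,0]]}}

```text
t: 2.98
tool_pos: [0.4551, 0.0658, 0.0908]
tool_rot: [-0.619, 0.786, -0.0, 0.0]
wrist_force: [0.2, 0.2, 0.4]
gripper_width: 0.008
```

Emit:
{"name": "carry_out", "arguments": {"plan": [[0,0,0.2,0,0,0,0],[0,0,0.15,0,0,0,0],[0,0,0.15,0,0,0,0],[0,0,0,0,0,0,0]]}}

```text
t: 3.32
tool_pos: [0.4546, 0.0659, 0.0852]
tool_rot: [-0.619, 0.785, 0.0, -0.0]
wrist_force: [-0.5, -0.3, -0.3]
gripper_width: 0.008
```

Emit:
{"name": "carry_out", "arguments": {"plan": [[0,0,0.15,0,0,0,0],[0,0,0.15,0,0,0,0],[0,0,0,0,0,0,0]]}}

```text
t: 3.57
tool_pos: [0.4547, 0.0659, 0.0822]
tool_rot: [-0.619, 0.786, 0.0, -0.0]
wrist_force: [-0.1, -0.4, 0.1]
gripper_width: 0.005
```

```bash
python3 - <<'E'
from h import *
a=snap('wrist','w2')['color'];b=snap('scene','s2')['color']
cv2.imwrite('pics/c2.png',np.hstack([a[100:400,170:470],cv2.resize(b[130:330,180:380],(300,300))])[:,:,::-1])
st(); print(arm.get_state()['wrist_force'])
E
```

```text
t 3.67 box mm [-14.8  -5.5  82.5] F [0.57 0.13 0.11] grip 0.0
[[ 0.001 -1.    -0.   ]
 [-1.    -0.001 -0.   ]
 [ 0.     0.    -1.   ]]
[-0.1  -0.1   2.11 -0.    1.13  1.7 ]
[0.56602433 0.12716546 0.10545426]
```

View pics/c2.png

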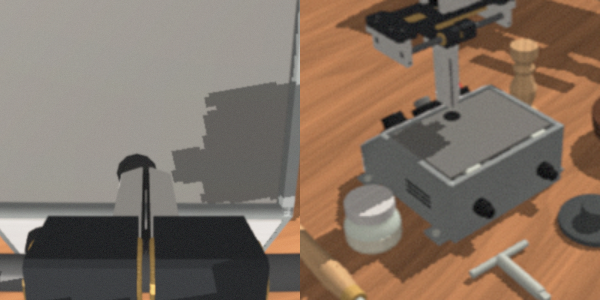

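The tip shows just beside or before the pad. I'll check by projecting the TCP and the pad.

```bash
python3 - <<'E'
from h import *
t=arm.get_state()['tool_pos']; w=np.load('pics/w2.npz'); s=np.load('pics/s2.npz'); p=np.load('box.npy')
pad=[p[0]-.016*np.cos(p[2]),p[1]-.016*np.sin(p[2]),.09]
for n,P in(('tcp',t),('pad',pad)): 
    a=np.array(proj(w,P))-[170,100]; b=(np.array(proj(s,P))-[180,130])*1.5+[300,0]; print(n,a,b)
print(np.array(t)-pad)
im=cv2.imread('pics/w2.png')[240:360,250:370];im2=cv2.imread('pics/s2.png')[175:235,245:305]
cv2.imwrite('pics/c3.png',np.hstack([cv2.resize(im,(400,400)),cv2.resize(im2,(400,400),interpolation=cv2.INTER_CUBIC)]))
E
```

```text
tcp [147.63908262 168.1452487 ] [448.05562532 122.95816098]
pad [138.23816979 174.39323234] [450.44504831 116.30098077]
[-0.00012826 -0.00566755 -0.00750978]
```

View pics/c3.png

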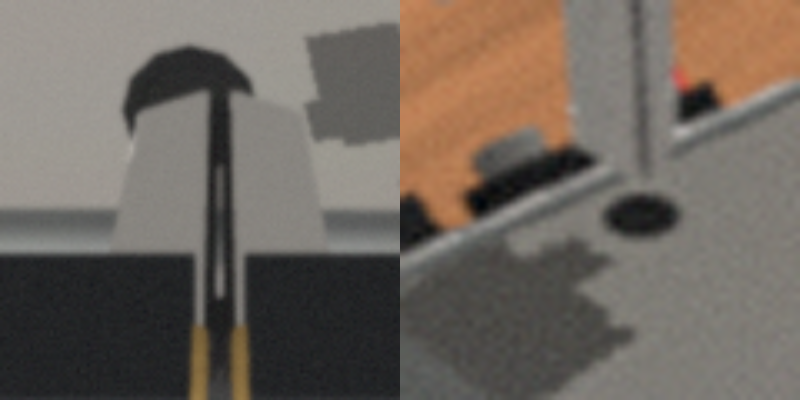

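The seen tip is about 10 px above where the pad and TCP projections put it, and the pad is fully visible. So the tip still hovers and has not touched, which agrees with zero force. I'll keep going down in small steps.

Emit:
{"name": "carry_out", "arguments": {"plan": [[-0.4,0,0.15,0,0,0,0],[0,0,0.15,0,0,0,0],[0,0,0,0,0,0,0]]}}

```text
t: 3.92
tool_pos: [0.4556, 0.07, 0.0792]
tool_rot: [-0.619, 0.785, 0.0, -0.0]
wrist_force: [1.0, 0.4, 0.4]
gripper_width: 0.006
```

Emit:
{"name": "carry_out", "arguments": {"plan": [[0,0,0.1,0,0,0,0],[0,0,0.1,0,0,0,0],[0,0,0,0,0,0,0]]}}

```text
t: 4.17
tool_pos: [0.4557, 0.0698, 0.0773]
tool_rot: [-0.619, 0.786, 0.0, -0.0]
wrist_force: [0.2, -0.1, -0.2]
gripper_width: 0.006
```

Emit:
{"name": "carry_out", "arguments": {"plan": [[0,0,0.1,0,0,0,0],[0,0,0.1,0,0,0,0],[0,0,0,0,0,0,0]]}}

```text
t: 4.42
tool_pos: [0.4557, 0.0698, 0.0753]
tool_rot: [-0.619, 0.786, 0.0, -0.0]
wrist_force: [-0.6, -0.2, -0.3]
gripper_width: 0.003
```

Emit:
{"name": "carry_out", "arguments": {"plan": [[0,0,0.1,0,0,0,0],[0,0,0.1,0,0,0,0],[0,0,0,0,0,0,0]]}}

```text
t: 4.67
tool_pos: [0.4556, 0.0698, 0.0733]
tool_rot: [-0.619, 0.786, 0.0, -0.0]
wrist_force: [-0.2, -0.3, -0.4]
gripper_width: 0.006
```

```bash
python3 - <<'E'
from h import *
snap('scene','s3'); snap('wrist','w3')
im=cv2.imread('pics/w3.png')[240:360,250:370];im2=cv2.imread('pics/s3.png')[175:235,245:305]
cv2.imwrite('pics/c4.png',np.hstack([cv2.resize(im,(400,400)),cv2.resize(im2,(400,400),interpolation=cv2.INTER_CUBIC)]))
st()
E
```

```text
t 4.77 box mm [-14.8  -1.5  73.5] F [-0.19  0.42  0.37] grip 0.01
[[ 0.001 -1.    -0.   ]
 [-1.    -0.001 -0.   ]
 [ 0.     0.    -1.   ]]
[-0.09 -0.08  2.11  0.    1.11  1.71]
```

View pics/c4.png

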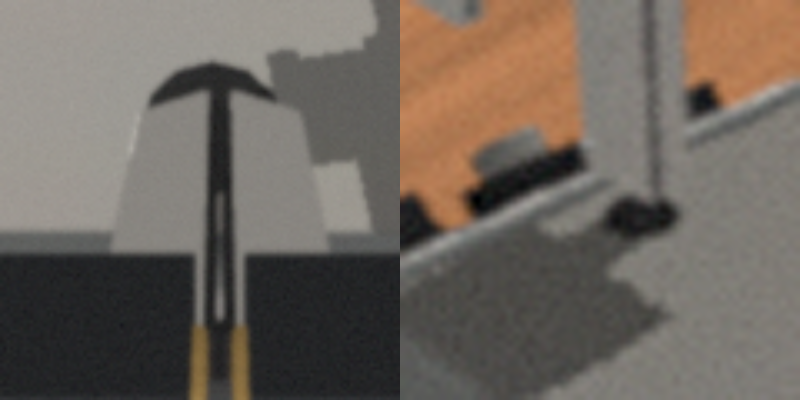

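Viewed 7 so far. The tip is now just above the pad, laterally on it. The TCP reading seems about 15–20 mm low against the box, so contact will give the height reference.

Emit:
{"name": "carry_out", "arguments": {"plan": [[0,0,0.1,0,0,0,0],[0,0,0.1,0,0,0,0],[0,0,0,0,0,0,0]]}}

```text
t: 5.02
tool_pos: [0.4557, 0.0698, 0.0713]
tool_rot: [-0.619, 0.786, 0.0, -0.0]
wrist_force: [0.3, 0.7, -0.4]
gripper_width: 0.006
```

Emit:
{"name": "carry_out", "arguments": {"plan": [[0,0,0.1,0,0,0,0],[0,0,0,0,0,0,0]]}}

```text
t: 5.18
tool_pos: [0.4557, 0.0698, 0.0704]
tool_rot: [-0.619, 0.785, 0.0, -0.0]
wrist_force: [0.2, -0.1, 0.5]
gripper_width: 0.006
```

Emit:
{"name": "carry_out", "arguments": {"plan": [[0,0,0.1,0,0,0,0],[0,0,0,0,0,0,0]]}}

```text
t: 5.35
tool_pos: [0.4557, 0.0698, 0.0694]
tool_rot: [-0.619, 0.785, 0.0, -0.0]
wrist_force: [-0.7, -0.1, 0.5]
gripper_width: 0.003
```

Emit:
{"name": "carry_out", "arguments": {"plan": [[0,0,0.1,0,0,0,0],[0,0,0,0,0,0,0]]}}

```text
t: 5.52
tool_pos: [0.4557, 0.0698, 0.0684]
tool_rot: [-0.619, 0.785, 0.0, -0.0]
wrist_force: [-0.4, -0.7, -0.4]
gripper_width: 0.004
```

Emit:
{"name": "carry_out", "arguments": {"plan": [[0,0,0.1,0,0,0,0],[0,0,0,0,0,0,0]]}}

```text
t: 5.68
tool_pos: [0.4557, 0.0698, 0.0674]
tool_rot: [-0.619, 0.786, 0.0, -0.0]
wrist_force: [0.6, 0.7, -0.4]
gripper_width: 0.006
```

Emit:
{"name": "carry_out", "arguments": {"plan": [[0,0,0.1,0,0,0,0],[0,0,0,0,0,0,0]]}}

```text
t: 5.85
tool_pos: [0.4557, 0.0698, 0.0664]
tool_rot: [-0.619, 0.785, 0.0, -0.0]
wrist_force: [-0.1, 0.1, -0.4]
gripper_width: 0.003
```

Emit:
{"name": "carry_out", "arguments": {"plan": [[0,0,0.1,0,0,0,0],[0,0,0,0,0,0,0]]}}

```text
t: 6.02
tool_pos: [0.4557, 0.0698, 0.0654]
tool_rot: [-0.619, 0.786, 0.0, -0.0]
wrist_force: [-0.2, -0.1, 0.3]
gripper_width: 0.008
```

Emit:
{"name": "carry_out", "arguments": {"plan": [[0,0,0.1,0,0,0,0],[0,0,0,0,0,0,0]]}}

```text
t: 6.18
tool_pos: [0.4557, 0.0698, 0.0644]
tool_rot: [-0.619, 0.786, 0.0, -0.0]
wrist_force: [-0.2, -0.5, -0.2]
gripper_width: 0.007
```

```bash
python3 - <<'E'
from h import *
snap('scene','s4'); snap('top','t4')
im=cv2.imread('pics/t4.png')[240:340,270:370];im2=cv2.imread('pics/s4.png')[165:245,235:315]
cv2.imwrite('pics/c5.png',np.hstack([cv2.resize(im,(400,400)),cv2.resize(im2,(400,400),interpolation=cv2.INTER_CUBIC)]))
st()
g=np.load('pics/s4.npz');t=arm.get_state()['tool_pos']
for dz in(0,.02,.03,.05): print(dz,(np.array(proj(g,t+[0,0,dz]))-[235,165])*5+[400,0])
E
```

```text
t 6.28 box mm [-14.8  -1.5  64.5] F [-0.28  0.09  0.1 ] grip 0.0
[[ 0.001 -1.    -0.   ]
 [-1.    -0.001 -0.   ]
 [ 0.     0.    -1.   ]]
[-0.09 -0.07  2.11 -0.    1.09  1.71]
0 [628.32034369 268.27384301]
0.02 [626.03131768 226.87006627]
0.03 [624.86259302 205.74532868]
0.05 [622.47494149 162.62006209]
```

View pics/c5.png

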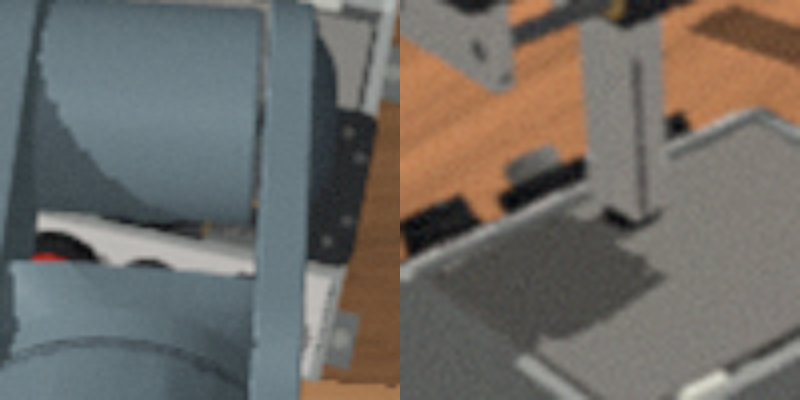

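The tip is seen at about (628,215), right at the pad, where the projection puts a point about 25–28 mm above the reported TCP. It's a height bias in the readings, and contact should be close.

Emit:
{"name": "carry_out", "arguments": {"plan": [[0,0,0.1,0,0,0,0],[0,0,0,0,0,0,0]]}}

```text
t: 6.45
tool_pos: [0.4558, 0.0698, 0.0634]
tool_rot: [-0.619, 0.786, 0.0, -0.0]
wrist_force: [-0.5, -0.3, -1.5]
gripper_width: 0.005
```

Emit:
{"name": "carry_out", "arguments": {"plan": [[0,0,0.1,0,0,0,0],[0,0,0,0,0,0,0]]}}

```text
t: 6.62
tool_pos: [0.4559, 0.0698, 0.0625]
tool_rot: [-0.619, 0.785, -0.0, 0.0]
wrist_force: [0.8, -0.1, 0.5]
gripper_width: 0.004
```

Emit:
{"name": "carry_out", "arguments": {"plan": [[0,0,0.1,0,0,0,0],[0,0,0,0,0,0,0]]}}

```text
t: 6.78
tool_pos: [0.4559, 0.0698, 0.0617]
tool_rot: [-0.619, 0.785, -0.0, 0.0]
wrist_force: [-0.7, 0.5, 1.6]
gripper_width: 0.005
```

Emit:
{"name": "carry_out", "arguments": {"plan": [[0,0,0.1,0,0,0,0],[0,0,0,0,0,0,0]]}}

```text
t: 6.95
tool_pos: [0.4559, 0.0698, 0.0606]
tool_rot: [-0.619, 0.785, -0.0, 0.0]
wrist_force: [-1.1, 0.2, 2.9]
gripper_width: 0.002
```

Contact at a reading of about 0.0625, so the offset is about +27.5 mm. Next I press to the stop.

Emit:
{"name": "carry_out", "arguments": {"plan": [[0,0,0.1,0,0,0,0],[0,0,0.1,0,0,0,0],[0,0,0,0,0,0,0]]}}

```text
t: 7.2
tool_pos: [0.4559, 0.0698, 0.0585]
tool_rot: [-0.619, 0.786, -0.0, 0.0]
wrist_force: [-0.1, -0.1, 2.2]
gripper_width: 0.002
```

Emit:
{"name": "carry_out", "arguments": {"plan": [[0,0,0.05,0,0,0,0],[0,0,0,0,0,0,0]]}}

```text
t: 7.37
tool_pos: [0.4559, 0.0698, 0.0582]
tool_rot: [-0.619, 0.785, -0.0, 0.0]
wrist_force: [-1.1, 0.1, 3.1]
gripper_width: 0.003
```

Emit:
{"name": "carry_out", "arguments": {"plan": [[0,0,0.1,0,0,0,0],[0,0,0,0,0,0,0]]}}

```text
t: 7.53
tool_pos: [0.456, 0.0698, 0.058]
tool_rot: [-0.619, 0.785, 0.0, -0.0]
wrist_force: [-4.7, 0.4, 10.2]
gripper_width: 0.008
```

Emit:
{"name": "carry_out", "arguments": {"plan": [[0,0,0.1,0,0,0,0],[0,0,0,0,0,0,0]]}}

```text
t: 7.7
tool_pos: [0.4561, 0.0698, 0.0579]
tool_rot: [-0.619, 0.785, 0.0, -0.0]
wrist_force: [-8.7, -0.0, 17.7]
gripper_width: 0.004
```

Stop reached. Retreat fast upward.

Emit:
{"name": "carry_out", "arguments": {"plan": [[0,0,-3,0,0,0,0],[0,0,-4.1,0,0,0,0],[0,0,-4.1,0,0,0,0],[0,0,-4.1,0,0,0,0],[0,0,-3,0,0,0,0],[0,0,0,0,0,0,0],[0,0,0,0,0,0,0],[0,0,0,0,0,0,0],[0,0,0,0,0,0,0],[0,0,0,0,0,0,0],[0,0,0,0,0,0,0],[0,0,0,0,0,0,0]]}}

```text
t: 8.7
tool_pos: [0.4554, 0.0698, 0.238]
tool_rot: [-0.619, 0.786, 0.001, -0.001]
wrist_force: [-0.3, 0.3, 0.9]
gripper_width: 0.006
```

Emit:
{"name": "carry_out", "arguments": {"plan": [[0,0,0,0,0,0,0],[0,0,0,0,0,0,0],[0,0,0,0,0,0,0],[0,0,0,0,0,0,0],[0,0,0,0,0,0,0],[0,0,0,0,0,0,0],[0,0,0,0,0,0,0]]}}

```text
t: 9.28
tool_pos: [0.4558, 0.0698, 0.2391]
tool_rot: [-0.619, 0.785, -0.0, 0.0]
wrist_force: [-0.5, 0.0, -0.9]
gripper_width: 0.005
```

```bash
python3 - <<'E'
from h import *
snap('wrist','w5');snap('scene','s5')
im=cv2.imread('pics/w5.png')[:,80:560];im2=cv2.imread('pics/s5.png')[100:310,180:380]
cv2.imwrite('pics/c6.png',np.hstack([cv2.resize(im,(450,450)),cv2.resize(im2,(350,450))[:450]]))
st()
E
```

```text
t 9.38 box mm [-14.8  -1.5 239.1] F [0.66 0.09 0.32] grip 0.0
[[ 0.001 -1.     0.   ]
 [-1.    -0.001  0.   ]
 [-0.    -0.    -1.   ]]
[-0.09 -0.27  1.95  0.    1.45  1.71]
```

View pics/c6.png

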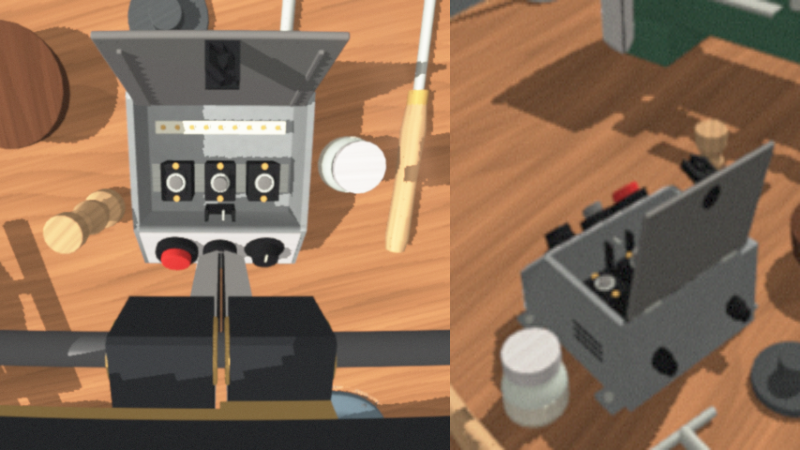

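The cover stands open and the buttons are at crop (177,182), (220,183) and (264,182). The middle one looks proud, so I'll enlarge to be sure (9 viewed, this is the 10th).

```bash
python3 - <<'E'
from h import *
im=cv2.imread('pics/w5.png')[165:225,240:390];im2=cv2.imread('pics/s5.png')[195:250,230:290]
cv2.imwrite('pics/c7.png',np.vstack([cv2.resize(im,(750,300),interpolation=cv2.INTER_CUBIC),cv2.copyMakeBorder(cv2.resize(im2,(320,293),interpolation=cv2.INTER_CUBIC),0,0,0,430,cv2.BORDER_CONSTANT)]))
w=dict(np.load('pics/w5.npz'));p=np.load('box.npy')
# true camera 27.5mm higher than told
c,s=np.cos(p[2]),np.sin(p[2])
for off in(0,.0275):
  for y in(.05,0,-.05):
    print(off,y,[ (np.array(proj(w,[p[0]+c*.005-s*y,p[1]+s*.005+c*y,z-off]))-[240,165])*5 for z in(.068,.078)])
E
```

```text
0 0.05 [array([139.48711141, 154.25808615]), array([133.21926616, 161.14960005])]
0 0 [array([377.12257178, 154.3427625 ]), array([377.07990324, 161.23834505])]
0 -0.05 [array([614.79188295, 154.73660123]), array([620.97637014, 161.64155994])]
0.0275 0.05 [array([155.18417005, 137.00390635]), array([149.71989832, 143.00944919])]
0.0275 0 [array([377.22939895, 137.0799529 ]), array([377.1922165 , 143.08826067])]
0.0275 -0.05 [array([599.3038041, 137.4489808]), array([604.69529293, 143.46612756])]
```

View pics/c7.png

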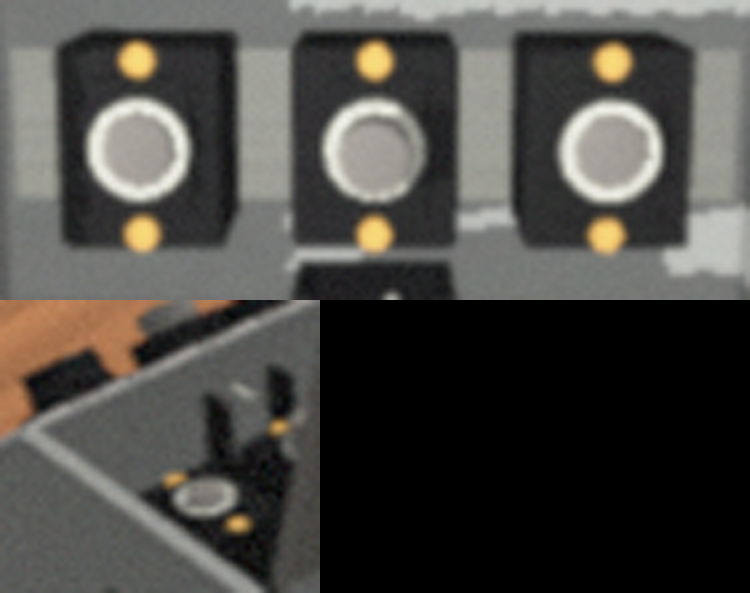

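The middle breaker is the proud one: its cap is shifted down and shows its side, while left and right sit flush in their rings. Their positions match the wrist camera's calibration, so the fingertips are simply about 27 mm short of the nominal TCP. I'll move above it and press.

Emit:
{"name": "carry_out", "arguments": {"plan": [[-0.15,-2.1,0,0,0,0,0],[0,0,3,0,0,0,0],[0,0,3.5,0,0,0,0],[0,0,3.5,0,0,0,0],[0,0,3.5,0,0,0,0],[0,0,2.5,0,0,0,0],[0,0,1.5,0,0,0,0],[0,0,0.7,0,0,0,0],[0,0,0,0,0,0,0]]}}

```text
t: 10.13
tool_pos: [0.4753, 0.0664, 0.0555]
tool_rot: [-0.619, 0.786, 0.001, -0.001]
wrist_force: [-0.0, 0.1, 0.5]
gripper_width: 0.008
```

Emit:
{"name": "carry_out", "arguments": {"plan": [[0,0,0.3,0,0,0,0],[0,0,0.2,0,0,0,0],[0,0,0.1,0,0,0,0],[0,0,0.1,0,0,0,0],[0,0,0,0,0,0,0]]}}

```text
t: 10.55
tool_pos: [0.477, 0.0663, 0.0506]
tool_rot: [-0.619, 0.785, -0.0, 0.0]
wrist_force: [0.2, -0.4, -0.1]
gripper_width: 0.008
```

Emit:
{"name": "carry_out", "arguments": {"plan": [[0,0,0.1,0,0,0,0],[0,0,0.1,0,0,0,0],[0,0,0.1,0,0,0,0],[0,0,0,0,0,0,0]]}}

```text
t: 10.88
tool_pos: [0.4771, 0.0663, 0.0474]
tool_rot: [-0.619, 0.786, -0.0, 0.0]
wrist_force: [-0.4, 1.1, 2.8]
gripper_width: 0.007
```

Emit:
{"name": "carry_out", "arguments": {"plan": [[0,0,0.1,0,0,0,0],[0,0,0.1,0,0,0,0],[0,0,0.1,0,0,0,0],[0,0,0,0,0,0,0]]}}

```text
t: 11.22
tool_pos: [0.4771, 0.0663, 0.0441]
tool_rot: [-0.619, 0.786, -0.0, 0.0]
wrist_force: [1.7, 0.3, 2.9]
gripper_width: 0.002
```

Emit:
{"name": "carry_out", "arguments": {"plan": [[0,0,0.1,0,0,0,0],[0,0,0.1,0,0,0,0],[0,0,0,0,0,0,0]]}}

```text
t: 11.47
tool_pos: [0.477, 0.0663, 0.0421]
tool_rot: [-0.619, 0.786, -0.0, 0.0]
wrist_force: [1.1, 0.1, 2.5]
gripper_width: 0.003
```

Emit:
{"name": "carry_out", "arguments": {"plan": [[0,0,0.1,0,0,0,0],[0,0,0,0,0,0,0]]}}

```text
t: 11.63
tool_pos: [0.477, 0.0663, 0.0411]
tool_rot: [-0.619, 0.786, -0.0, 0.0]
wrist_force: [4.0, 0.3, 2.4]
gripper_width: 0.006
```

Emit:
{"name": "carry_out", "arguments": {"plan": [[0,0,0.1,0,0,0,0],[0,0,0,0,0,0,0]]}}

```text
t: 11.8
tool_pos: [0.477, 0.0663, 0.0403]
tool_rot: [-0.619, 0.785, -0.0, 0.0]
wrist_force: [1.5, 1.1, 4.3]
gripper_width: 0.004
```

Emit:
{"name": "carry_out", "arguments": {"plan": [[0,0,0.1,0,0,0,0],[0,0,0,0,0,0,0]]}}

```text
t: 11.97
tool_pos: [0.477, 0.0663, 0.0401]
tool_rot: [-0.619, 0.785, -0.0, 0.0]
wrist_force: [-2.1, -0.1, 10.6]
gripper_width: 0.005
```

Emit:
{"name": "carry_out", "arguments": {"plan": [[0,0,0.1,0,0,0,0],[0,0,0,0,0,0,0]]}}

```text
t: 12.13
tool_pos: [0.4771, 0.0663, 0.04]
tool_rot: [-0.619, 0.785, 0.0, -0.0]
wrist_force: [-4.3, -0.3, 18.5]
gripper_width: 0.001
```

Button in: 10 mm of travel, then a hard stop at 18 N. Retract and look.

Emit:
{"name": "carry_out", "arguments": {"plan": [[0,0,-2.5,0,0,0,0],[0,0,-3.5,0,0,0,0],[0,0,-4,0,0,0,0],[0,0,-4,0,0,0,0],[0,0,-3.5,0,0,0,0],[0,0,-2.4,0,0,0,0],[0,0,0,0,0,0,0]]}}

```text
t: 12.72
tool_pos: [0.4787, 0.0661, 0.2422]
tool_rot: [-0.619, 0.785, -0.003, 0.003]
wrist_force: [0.2, 0.7, 1.4]
gripper_width: 0.0
```

```bash
python3 - <<'E'
from h import *
snap('wrist','w6');st()
im=cv2.imread('pics/w6.png')[60:300,160:480]
cv2.imwrite('pics/c8.png',cv2.resize(im,(800,600),interpolation=cv2.INTER_CUBIC))
E
```

```text
t 12.77 box mm [  6.9   0.  238.8] F [-0.91 -0.19 -0.3 ] grip 0.0
[[ 0.001 -1.     0.003]
 [-1.    -0.001  0.   ]
 [-0.    -0.003 -1.   ]]
[-0.1  -0.21  1.91 -0.    1.44  1.71]
```

View pics/c8.png

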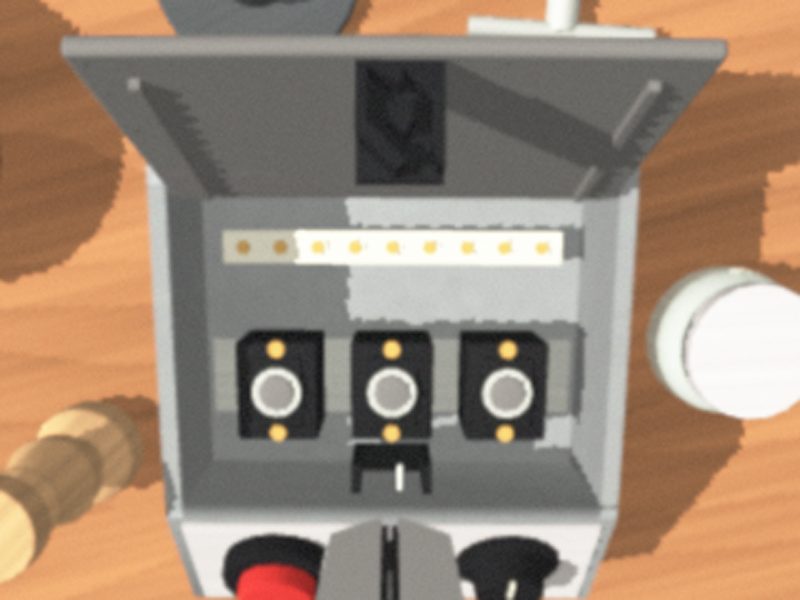

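All three buttons are now in, each flush in its ring at (276,392), (391,392) and (507,392). Now I go over and behind the cover, then down.

Emit:
{"name": "carry_out", "arguments": {"plan": [[0,-2.5,0,0,0,0,0],[0,-3.5,0,0,0,0,0],[0,-3.5,0,0,0,0,0],[0,-3.5,0,0,0,0,0],[0,-2.5,0,0,0,0,0],[0,0,0,0,0,0,0],[0,0,2.5,0,0,0,0],[0,0,3,0,0,0,0],[0,0,2.5,0,0,0,0],[0,0,1.3,0,0,0,0],[0,0,0,0,0,0,0]]}}

```text
t: 13.68
tool_pos: [0.6228, 0.0307, 0.138]
tool_rot: [-0.619, 0.785, 0.004, -0.004]
wrist_force: [-0.5, 0.5, -0.4]
gripper_width: 0.001
```

```bash
python3 - <<'E'
from h import *
st()
E
```

```text
t 13.68 box mm [156.8  -0.2 138. ] F [-0.5   0.54 -0.43] grip 0.0
[[ 0.001 -1.    -0.011]
 [-1.    -0.001 -0.001]
 [ 0.001  0.011 -1.   ]]
[-0.13  0.23  1.65 -0.    1.27  1.67]
```

Emit:
{"name": "carry_out", "arguments": {"plan": [[0,0.8,0,0,0,0,0],[0,0.8,0,0,0,0,0],[0,0.4,0,0,0,0,0],[0,0,0,0,0,0,0]]}}

```text
t: 14.02
tool_pos: [0.6078, 0.0351, 0.1459]
tool_rot: [-0.619, 0.785, -0.001, 0.001]
wrist_force: [0.2, 0.0, 0.2]
gripper_width: 0.006
```

```bash
python3 - <<'E'
from h import *
st()
E
```

```text
t 14.02 box mm [141.1   0.4 145.9] F [0.24 0.03 0.24] grip 0.01
[[ 0.002 -1.     0.003]
 [-1.    -0.002  0.   ]
 [-0.    -0.003 -1.   ]]
[-0.13  0.18  1.7   0.    1.27  1.68]
```

Emit:
{"name": "carry_out", "arguments": {"plan": [[0,1.0,-0.2,0,0,0,0],[0,1.0,-0.2,0,0,0,0],[0,1.0,-0.2,0,0,0,0],[0,1.1,-0.3,0,0,0,0],[0,1.3,-0.1,0,0,0,0],[0,1.3,-0.1,0,0,0,0],[0,1.3,0.3,0,0,0,0],[0,1.3,0.3,0,0,0,0]]}}

```text
t: 14.68
tool_pos: [0.5172, 0.0566, 0.1497]
tool_rot: [-0.619, 0.786, -0.001, 0.001]
wrist_force: [3.0, -0.5, 0.1]
gripper_width: 0.006
```

```bash
python3 - <<'E'
from h import *
st()
E
```

```text
t 14.68 box mm [4.800e+01 1.000e-01 1.497e+02] F [ 2.97 -0.47  0.1 ] grip 0.01
[[ 0.001 -1.     0.003]
 [-1.    -0.001  0.   ]
 [-0.    -0.003 -1.   ]]
[-0.11 -0.04  1.91 -0.    1.26  1.7 ]
```

Emit:
{"name": "carry_out", "arguments": {"plan": [[0,1.1,0.8,0,0,0,0],[0,1.1,0.8,0,0,0,0],[0,0.85,1.05,0,0,0,0],[0,0.85,1.05,0,0,0,0],[0,0.6,1.25,0,0,0,0],[0,0.6,1.25,0,0,0,0],[0,0.4,0.9,0,0,0,0],[0,0.4,0.9,0,0,0,0],[0,0.3,0.3,0,0,0,0],[0,0,0,0,0,0,0]]}}

```text
t: 15.52
tool_pos: [0.4555, 0.0713, 0.0652]
tool_rot: [-0.619, 0.785, 0.001, -0.001]
wrist_force: [-1.2, 0.2, 2.0]
gripper_width: 0.004
```

```bash
python3 - <<'E'
from h import *
st()
E
```

```text
t 15.52 box mm [-15.5  -0.1  65.2] F [-1.19  0.22  1.99] grip 0.0
[[ 0.001 -1.    -0.003]
 [-1.    -0.001 -0.   ]
 [ 0.     0.003 -1.   ]]
[-0.09 -0.07  2.11  0.    1.1   1.72]
```

Now I press to the stop (reading about 0.058).

Emit:
{"name": "carry_out", "arguments": {"plan": [[0,0,0.2,0,0,0,0],[0,0,0.2,0,0,0,0],[0,0,0.15,0,0,0,0],[0,0,0.15,0,0,0,0],[0,0,0,0,0,0,0]]}}

```text
t: 15.93
tool_pos: [0.4569, 0.0711, 0.0587]
tool_rot: [-0.619, 0.786, 0.0, -0.0]
wrist_force: [-1.9, 0.4, 1.5]
gripper_width: 0.001
```

Emit:
{"name": "carry_out", "arguments": {"plan": [[0,0,0.1,0,0,0,0],[0,0,0,0,0,0,0],[0,0,0,0,0,0,0]]}}

```text
t: 16.18
tool_pos: [0.4572, 0.071, 0.0582]
tool_rot: [-0.619, 0.785, 0.0, -0.0]
wrist_force: [-2.5, 0.5, 3.5]
gripper_width: 0.007
```

Emit:
{"name": "carry_out", "arguments": {"plan": [[0,0,0.1,0,0,0,0],[0,0,0,0,0,0,0]]}}

```text
t: 16.35
tool_pos: [0.4572, 0.071, 0.0581]
tool_rot: [-0.619, 0.785, 0.0, -0.0]
wrist_force: [-5.9, 0.4, 9.6]
gripper_width: 0.007
```

Emit:
{"name": "carry_out", "arguments": {"plan": [[0,0,0.08,0,0,0,0],[0,0,0,0,0,0,0]]}}

```text
t: 16.52
tool_pos: [0.4573, 0.071, 0.0579]
tool_rot: [-0.619, 0.785, 0.0, -0.0]
wrist_force: [-9.6, 1.3, 14.8]
gripper_width: 0.006
```

Emit:
{"name": "carry_out", "arguments": {"plan": [[0,0,-0.4,0,0,0,0],[0,0,-1.5,0,0,0,0],[0,0,-3.5,0,0,0,0],[0,0,-4,0,0,0,0],[0,0,-4,0,0,0,0],[0,0,-4,0,0,0,0],[0,0,-1.5,0,0,0,0],[0,0,0,0,0,0,0],[0,0,0,0,0,0,0],[0,0,0,0,0,0,0],[0,0,0,0,0,0,0],[0,0,0,0,0,0,0]]}}

```text
t: 17.52
tool_pos: [0.4562, 0.0711, 0.2431]
tool_rot: [-0.619, 0.786, 0.001, -0.001]
wrist_force: [-0.4, 0.2, -0.2]
gripper_width: 0.007
```

Emit:
{"name": "carry_out", "arguments": {"plan": [[0,0,0,0,0,0,0],[0,0,0,0,0,0,0],[0,0,0,0,0,0,0],[0,0,0,0,0,0,0],[0,0,0,0,0,0,0],[0,0,0,0,0,0,0],[0,0,0,0,0,0,0],[0,0,0,0,0,0,0]]}}

```text
t: 18.18
tool_pos: [0.4572, 0.071, 0.2453]
tool_rot: [-0.619, 0.785, -0.0, 0.0]
wrist_force: [0.2, 0.7, -0.4]
gripper_width: 0.006
```

```bash
python3 - <<'E'
from h import *
snap('wrist','w7');snap('scene','s7');st()
im=cv2.imread('pics/w7.png')[:,80:560];im2=cv2.imread('pics/s7.png')[100:400,150:450]
cv2.imwrite('pics/c9.png',np.hstack([cv2.resize(im,(400,400)),cv2.resize(im2,(400,400))]))
E
```

```text
t 18.28 box mm [-13.7  -0.  245.3] F [-0.38 -0.07 -0.03] grip 0.0
[[ 0.001 -1.     0.   ]
 [-1.    -0.001  0.   ]
 [-0.    -0.    -1.   ]]
[-0.09 -0.27  1.94 -0.    1.47  1.72]
```

View pics/c9.png

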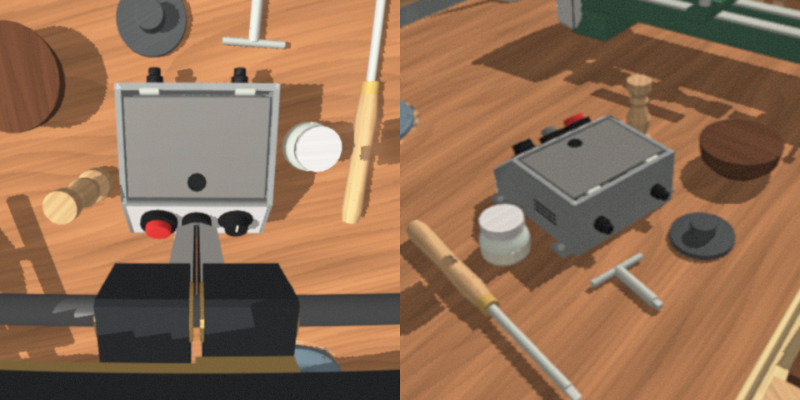

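The cover is shut and level 1.5 s after release, with the pad back at crop (197,182). Everything else stands where it was and the robot is clear.

```bash
python3 -c "
from plant import arm
print(arm.close_job())"
```

```text
the job is handed in; nothing more can be done
None
```

I opened the control box, reset the tripped breaker and latched the cover shut again, then handed the job in at about 18.3 s.

- **Opening:** I pressed the pad to its stop (about 18 N upward, 20 N in all). When I let go, the cover swung fully open and the arm was clear of it.
- **Breaker:** the middle button was the proud one. I pushed it in 10 mm to a hard stop (about 18 N). A close wrist picture then showed all three buttons flush.
- **Closing:** I pushed the cover over from behind with the outside of the fingers, pressed it to its stop (about 15 N upward, 18 N in all) and let go.
- **Last check:** about 1.5 s after release, pictures showed the cover shut and level. The neighbouring objects looked unmoved, and the arm was clear with no contact force. I never moved the fingers near the start or stop button.

**Disagreement:** contact came with the TCP reading about 27 mm below the cover's known height. The scene camera showed the same gap, while the wrist camera's calibration agreed with the arm's reading. I took the fingertips to be shorter than stated and used the contact heights instead. I did not find the cause.

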